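# Set the core under the needle and pull the guard down with the hook pole

## Robot

A 6-joint arm with a two-finger parallel gripper is mounted at the origin on a cart in front of the work surface, level with it; the furniture and walls round the work are solid. World frame = base frame: x ahead of the robot, y to its left, z up, the work surface at z = 0. Lengths are in m, angles in rad, forces in N, time in s.
With the tool pointing down it reaches from about 0.425 to 0.95 m from the base axis. Payload 3.5 kg.
Tool frame: the origin (TCP) lies between the finger pads; the fingertips stand 25 mm ahead of it and the grasp point (between the pads) lies 6 mm ahead of it (ctrl.finger_overhang is the distance from the TCP to the fingertips, in m); x points along the fingers, y is the direction in which the jaws open and shut, and the axes are right-handed (so a half turn about x gives the same grasp; the last joint's range is limited). The gripper opens to 85 mm and grips with 20 to 120 N. Pads are 22 mm wide; open, the fingers measure 114 mm over their backs; the gripper's body (76 mm by 85 mm) begins 54 mm behind the grasp point. The pads swing forward as they close: fully open they stand 13 mm farther back than shut.
Start: joints at [1.07, 0.286, 1.577, -0, 1.279, -0.15], TCP at [0.232, 0.634, 0.256] pointing down, gripper open.
Joint ranges: [-2.77, 2.77], [-0.9, 2.22], [0.21, 2.48], [-1.53, 4.67], [0.24, 2.81], [-2.84, 2.84]. Speed limits (rad/s): [2.79, 2.79, 3.14, 3.14, 3.14, 3.14].

## Interface

Orientations are given as a unit quaternion [x, y, z, w].
In Python, from plant import ctrl gives the robot as it stands.
- The arm moves only by the tool play_rows, never from a script. Its argument "targets" is a list of rows, each an object with "delta_pos": the shift along the world's x, y, z normalised to -1 to 1, where 1 is 1000 mm, a list of three; "delta_rot": the turn, a rotation vector about the world's x, y, z normalised to -1 to 1, where 1 is pi rad, a list of three; "claw": the finger opening in mm, from 0 to 85.4. In form: [{"delta_pos": [tx, ty, tz], "delta_rot": [wx, wy, wz], "claw": claw}, ...]. A call has 1 to 20 rows; each row is the pose to reach, as a shift and turn from the pose measured when the call began, turning the shorter way round; what a row does not reach only later rows make up. A row lasts 1/12 s, in which the tool goes at most 41.7 mm and 7.16 degrees, less where a joint would pass 70% of its speed; a pose out of reach is approached as far as the arm can. A call with a number of a shift or a turn outside -1 to 1 is refused whole. A call with a gripper value outside its range is refused whole. The fingers move at their own pace and stop on an object; "newtons" is the grip in N (left out, the last holds). Time passes only in rows, so rows that repeat a pose let the fingers close. It gives the time, the measured TCP pose, the force and the opening at its end, in the units of the state.
- ctrl.get_state(): the state, without advancing time (a new reading comes with each control period).
- ctrl.read_camera(name): name is "scene" or "top" or "wrist"; returns the picture (384x512x3 uint8, blue, green, red); there is no depth.
- ctrl.calibration(name): a dict with "fx", "fy", "cx", "cy" (pixels), "camera_from_world" (4x4, takes a point from world to camera coordinates). Camera axes: x right, y down, z forward; pixel columns grow to the right and rows downward; lengths in m; the calibration is good to about 2 mm. A picture is of the moment at which its call begins: read the wrist's pose just before it. calibration takes no time and is no camera call; for the wrist camera it gives the pose at the moment of the call.
- ctrl.sign_off(): hands the job in, once; it reports no verdict.
The state is a dict: "time": time; "qpos": joint angles; "dq": joint speeds; "joint_efforts": joint torques, N m; "eef_pos": TCP position; "tcp_rot": TCP orientation; "contact_force": force on the tool from outside, world axes, zero at the start; "wrist_torque": the same for the moment, N m; "opening": opening from 0.0 (shut) to 1.0 (fully open).
Only numpy, scipy, OpenCV 4.12 (cv2) and the standard library are available. Lean on these libraries where they do the work, as an engineer would, in place of code of your own. Each camera call takes 0.05 s, during which the arm holds its last target. There are 200 camera calls.

## Task

Slide the tester's carriage by its knob until the cross on the rock core is directly under the needle point. Then take the hook pole, hook it into the ring on the raised guard and pull the guard all the way down to its stop with the hook, keeping the gripper off the guard. Unhook the pole and put it down, on its rest or flat on the bench clear of the tester, leaving the core lined up, the guard down and the vial, short core and brass weight beside the work undisturbed.

Things in the scene. Friction and masses are not known exactly. Their poses are not given: they have to be found in the camera images.
- tester: fixed grey bench-top needle tester, base plate 150 (x) x 200 (y) x 12 mm, 312 mm tall, origin at the centre of its underside on the bench; its front is its own -x side and faces roughly to the robot's right (world -y). Two aluminium guide posts stand at its x = -45 mm, y = +-91 mm and carry the guard; a back plate 140 mm high stands at x = +64 mm
- carriage (a joint): position of the carriage in m, 0 to 0.09, grows as the carriage slides to the tester's own +y; starts near 0. The carriage runs on rails along the tester's y, stays where it is left and takes about 2 N to slide
- carriage_knob (a point): centre of the black upright knob (cylinder, 18 mm diameter, 42 mm tall, from 18 to 60 mm above the bench, rounded) on a flat bar in front of the tester, 190 mm before the line of the core; it belongs to the carriage. This point is 45 mm above the bench; axes parallel to the tester's
- core_mark (a point): centre of the black cross (18 mm) on the top of the rock core (25 mm diameter, 48 mm tall) that stands fixed in the carriage; 74.5 mm above the bench; it moves with the carriage, at the tester's x = 0
- needle_point (a point): the point of the steel needle, 82 mm above the bench, about 8 mm above the core's top; its head is clamped fast on the rail behind, somewhere along the tester's y, always at the tester's x = 0
- sash (a joint): how far the guard has been pulled down in m: 0 fully up, 0.12 fully down on its stop; starts near 0. The guard stays where it is left; about 2 N pulls it down, about 4 N lifts it
- guard_pane: the guard: clear pane in an aluminium frame, 164 wide (y) x 132 high x 8 mm, in the plane x = -45 mm of the tester, with a steel ring at the top of its front. It slides vertically in the posts; lower edge 154 mm above the bench when up, 34 mm when down. Origin: the tester's origin lowered by the joint value (use the ring point instead)
- ring (a point): centre of the steel ring that stands out level from the guard's front, hole facing up and down; wire 7 mm thick, hole 41 mm wide, outside 55 mm; 290 mm above the bench with the guard up, 170 mm with it down; axes as the tester's (-x away from the guard). The guard's mounting block is 24 mm to +x, the front wire's middle 24 mm to -x
- pole: loose hook pole, 90 g: wooden handle 120 (x) x 14 (y) x 22 mm (z), flat sides, origin at its centre (grip here, across y), then a 7 mm steel rod along +x, bent at x = 160 mm into a hook whose tip points down (-z) and back, 62 degrees to the rod. Starts level in its rest, z up, 50 mm above the bench. With the hook end raised 28 degrees the tip points straight down
- hook_tip (a point): centre of the rounded end of the hook, at (144, 0, -36) mm in the pole's frame; axes as the pole's. A wire caught in the hook seats about 22 mm above it
- pole_rest: fixed grey rest: base 130 x 50 x 6 mm, two forks at x = +-45 mm (8 mm thick, 57 mm high, slots flaring from 20 mm, slot floor 39 mm above the bench) in which the handle lies along x, hook hanging down to 11 mm above the bench; origin at the centre of its underside, directly under the pole's origin at the start
- vial: small capped glass vial, 25 mm diameter, 58 mm tall, standing on the bench; origin at the centre of its underside
- stub_core: short pale rock core, 25 mm diameter, 30 mm tall, standing; origin at the centre of its underside
- weight: knobbed brass weight, 24 mm diameter, 34 mm tall, standing; origin at the centre of its underside

How it is judged:
On the way, in this order (a step that is already met when the one before it is completed fails the run):
1. the cross on the core is under the needle point (within 5 mm) with the guard still up and the gripper off the carriage (horizontal distance between core_mark and needle_point below 0.005 m and value of joint sash below 0.05 m and contact force between the fingers and tester below 0.05 N), for 0.3 s.
2. the pole's hook is in the ring of the guard, which is still up (x of hook_tip in the frame of ring between -0.025 and 0.025 m and y of hook_tip in the frame of ring between -0.025 and 0.025 m and z of hook_tip in the frame of ring between -0.06 and -0.004 m and value of joint sash below 0.06 m), for 0.1 s.
3. the guard has been pulled down to its stop with the hook still in the ring (x of hook_tip in the frame of ring between -0.025 and 0.025 m and y of hook_tip in the frame of ring between -0.025 and 0.025 m and z of hook_tip in the frame of ring between -0.06 and -0.004 m and value of joint sash above 0.11 m), for 0.1 s.
At the end, for the whole second after the job is handed in: cross within 5 mm horizontally of the needle point; guard within 10 mm of its bottom stop; pole at rest, level within 20 degrees, its centre under 75 mm high, not touching the tester, hook tip over 120 mm horizontally from the tester's centre (horizontal distance between core_mark and needle_point below 0.005 m and value of joint sash above 0.11 m and height (world z) of pole below 0.075 m and angle between pole's own x axis and vertical between 1.2 and 1.94 rad and linear speed of pole below 0.02 m/s and contact force between pole and tester below 0.05 N and horizontal distance between hook_tip and tester above 0.12 m).
It fails at once if the gripper or arm touches the guard (contact force between any of the fingers, the arm and guard_pane above 1 N).
It fails at once if the vial, the short core or the brass weight is moved by more than 25 mm or knocked over (distance of any of vial, stub_core, weight from where it was at the start of the episode above 0.025 m or angle between any of vial, stub_core, weight's own z axis and vertical above 0.5 rad).
It also fails if it takes over 72 s, if anything falls off the work surface, if the arm or the gripper's body presses on something with over 40 N, if the wrist force passes 120 N, or if a joint passes its speed limit or range.

## Working session

There is one attempt and no reset: what is moved stays moved. The work goes in short steps, Python scripts to look and compute and a tool call to move; the robot and the scene stay as the last step left them, time stands still between calls to the robot, and variables do not carry over. Pictures are saved under pics/ and viewed, about 8 in all and at most 12, crops included, and the job is handed in when it is done.

Besides the shell and the picture viewer there is one more tool, called after "Emit:" as name([rows], argument=value, ...), one row to a line, values as JSON. play_rows: Moves the arm, as the interface text tells. Its arguments: {"type":"object","properties":{"targets":{"type":"array"},"newtons":{"type":"number"}},"required":["targets"]}

```bash
mkdir -p pics; ls
cat > h.py <<'E'
import numpy as np, cv2
from plant import ctrl
from scipy.spatial.transform import Rotation as R
def shot(n,f):
    c=ctrl.calibration(n); im=np.array(ctrl.read_camera(n)); cv2.imwrite(f'pics/{f}.png',im); np.save(f'pics/{f}.npy',np.array([c['fx'],c['fy'],c['cx'],c['cy']]+list(np.array(c['camera_from_world']).ravel()))); return im
def cal(f):
    a=np.load(f'pics/{f}.npy'); return a[:4],a[4:].reshape(4,4)
def ray(f,u,v):
    k,T=cal(f); d=np.array([(u-k[2])/k[0],(v-k[3])/k[1],1]); Rm=T[:3,:3]; return -Rm.T@T[:3,3], Rm.T@d
def plane(f,u,v,z):
    o,d=ray(f,u,v); return o+d*(z-o[2])/d[2]
def proj(f,p):
    k,T=cal(f); q=T[:3,:3]@np.array(p)+T[:3,3]; return k[0]*q[0]/q[2]+k[2],k[1]*q[1]/q[2]+k[3]
def tri(f1,p1,f2,p2):
    o1,d1=ray(f1,*p1);o2,d2=ray(f2,*p2); s=np.linalg.lstsq(np.c_[d1,-d2],o2-o1,rcond=None)[0]; a=o1+s[0]*d1;b=o2+s[1]*d2; return (a+b)/2,np.linalg.norm(a-b)
E
python3 - <<'E'
from h import *
a=shot('scene','s0');b=shot('top','t0');shot('wrist','w0')
for f in('s0','t0','w0'): print(f,ray(f,256,192))
print(ctrl.get_state())
E
```

```text
pics
s0 (array([-0.29981692, -0.78675678,  1.03739807]), array([ 0.56913041,  0.56418028, -0.5983066 ]))
t0 (array([ 0.28378899, -0.04854152,  1.18363591]), array([ 0.18481521,  0.0054206 , -0.98280131]))
w0 (array([0.16802894, 0.65744551, 0.37295866]), array([ 0.27021088, -0.08920937, -0.95889524]))
{'time': 0.15, 'qpos': array([ 1.06998483e+00,  2.87031828e-01,  1.57784320e+00, -1.62371120e-05,
        1.27863783e+00, -1.50007652e-01]), 'dq': array([-6.46966665e-04, -3.63545057e-03, -4.15041675e-03, -3.45795190e-05,
       -2.34559715e-03,  1.44218772e-03]), 'joint_efforts': array([ 6.37255362e-04, -4.06605470e+01, -2.93142039e+01, -1.30292919e-04,
        3.91911948e-03,  5.20845916e-06]), 'eef_pos': array([0.23171568, 0.63347668, 0.25521711]), 'tcp_rot': array([ 0.12274619,  0.69646908, -0.12403623,  0.69604541]), 'contact_force': array([-0.3574905 , -0.65524282, -0.26246945]), 'wrist_torque': array([-0.02153702,  0.03825608, -0.00170851]), 'opening': 1.0000809707044365}
```

View pics/s0.png

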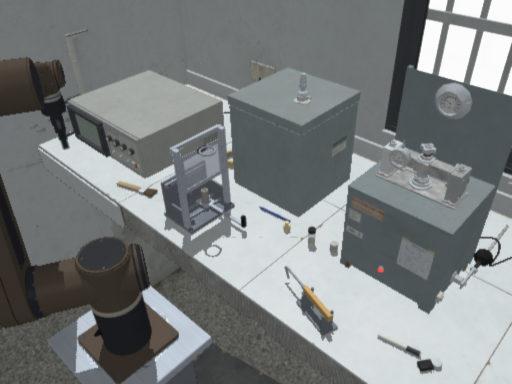

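View pics/t0.png

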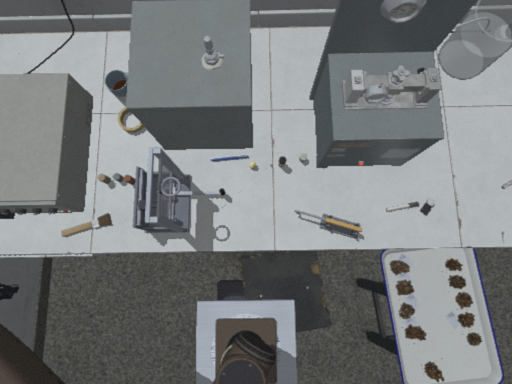

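Run:
```python
from h import *
a=cv2.imread('pics/t0.png')[140:250,125:245];b=cv2.imread('pics/s0.png')[120:250,150:260]
a=cv2.resize(a,None,fx=3.3,fy=5,interpolation=2) if 0 else cv2.resize(a,None,fx=3.3,fy=3.3,interpolation=2)
b=cv2.resize(b,None,fx=3.6,fy=3.6,interpolation=2)
H=max(a.shape[0],b.shape[0]); o=np.zeros((H,a.shape[1]+b.shape[1],3),np.uint8); o[:a.shape[0],:a.shape[1]]=a;o[:b.shape[0],a.shape[1]:]=b
cv2.imwrite('pics/c1.png',o);print(o.shape,a.shape)
# rough points
for n,u,v,z in [('knob',222,191,.06),('polefar',361,230,.06),('polenear',322,218,.06),('tipend',297,211,.05),('wt',252,166,.03),('vial',283,161,.058),('stub',303,157,.03)]: print(n,plane('t0',u,v,z).round(3))
h=cv2.cvtColor(cv2.imread('pics/t0.png'),cv2.COLOR_BGR2HSV)
m=cv2.inRange(h,(8,130,100),(25,255,255));m[:190]=0;m[250:]=0;m[:,:300]=0
n,l,s,c=cv2.connectedComponentsWithStats(m)
i=1+s[1:,4].argmax();ys,xs=np.where(l==i);print(s[i],c[i]);
mm=cv2.minAreaRect(np.c_[xs,ys].astype(np.float32));bx=cv2.boxPoints(mm);print(mm)
P=np.array([plane('t0',*q,.061) for q in bx]);print(P.round(4),P.mean(0))
for i in range(4): e=P[(i+1)%4]-P[i];print(np.linalg.norm(e),np.degrees(np.arctan2(e[1],e[0])))
```

```text
(468, 792, 3) (363, 396, 3)
knob [0.5   0.069 0.06 ]
polefar [ 0.366 -0.376  0.06 ]
polenear [ 0.406 -0.254  0.06 ]
tipend [ 0.432 -0.175  0.05 ]
wt [ 0.591 -0.03   0.03 ]
vial [ 0.599 -0.134  0.058]
stub [ 0.62  -0.205  0.03 ]Traceback (most recent call last):
  File "<stdin>", line 12, in <module>
ValueError: attempt to get argmax of an empty sequence
```

View pics/c1.png

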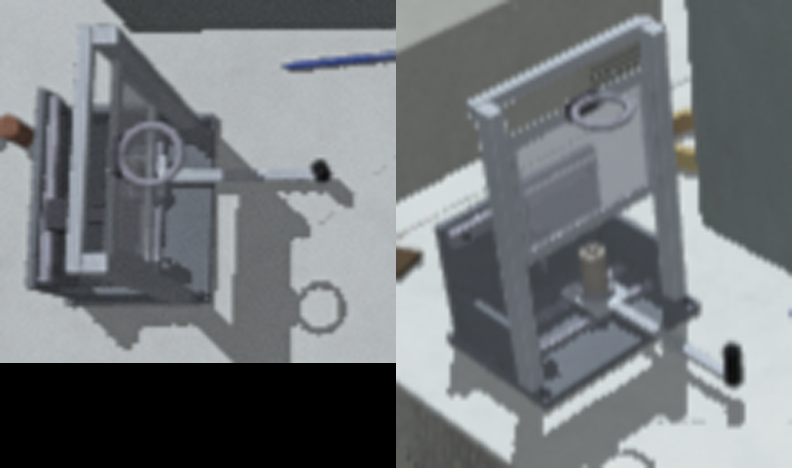

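Run:
```python
from h import *
T=lambda u,v:(125+u/3.3,140+v/3.3)
S=lambda u,v:(150+(u-396)/3.6,120+v/3.6)
pt={'postfar':((105,33),(652,26)),'postnear':((88,262),(487,104)),'ring':((151,155),(600,111)),'knobtop':((319,167),(734,347)),'basecornerFR_far':((217,120),(697,308)),'basecorner_near':((212,302),(546,403))}
for n,(a,b) in pt.items(): print(n,*[x.round(4) for x in tri('t0',T(*a),'s0',S(*b))])
h=cv2.cvtColor(cv2.imread('pics/t0.png'),cv2.COLOR_BGR2HSV)
print(h[215:236:3,330:362:5].tolist())
m=cv2.inRange(h,(5,90,80),(30,255,255));m[:205]=0;m[245:]=0;m[:,:310]=0;m[:,370:]=0
ys,xs=np.where(m>0);print(len(xs))
mm=cv2.minAreaRect(np.c_[xs,ys].astype(np.float32));bx=cv2.boxPoints(mm);print(mm)
P=np.array([plane('t0',*q,.061) for q in bx]);print(P.round(4),P.mean(0))
for i in range(4): e=P[(i+1)%4]-P[i];print(np.linalg.norm(e),np.degrees(np.arctan2(e[1],e[0])))
```

```text
postfar [0.5627 0.2128 0.3151] 0.0001
postnear [0.3819 0.2177 0.3171] 0.0011
ring [0.4701 0.1814 0.2838] 0.0006
knobtop [0.5016 0.0688 0.0658] 0.0027
basecornerFR_far [0.5624 0.1816 0.0155] 0.0008
basecorner_near [0.3725 0.1827 0.0177] 0.0005
[[[106, 26, 128], [102, 14, 187], [102, 14, 188], [98, 11, 182], [99, 10, 181], [98, 11, 182], [98, 11, 184]], [[18, 88, 119], [107, 35, 117], [105, 13, 160], [103, 10, 183], [101, 11, 183], [98, 6, 179], [95, 8, 182]], [[18, 112, 177], [18, 111, 177], [18, 73, 144], [111, 35, 116], [103, 14, 160], [94, 10, 180], [99, 10, 182]], [[113, 15, 66], [19, 100, 110], [18, 113, 174], [18, 112, 177], [17, 76, 145], [104, 32, 89], [94, 12, 169]], [[107, 32, 71], [111, 35, 73], [140, 11, 69], [19, 101, 106], [18, 112, 171], [18, 111, 172], [17, 62, 165]], [[109, 26, 77], [107, 30, 77], [103, 32, 71], [116, 25, 72], [102, 18, 70], [18, 102, 105], [19, 113, 171]], [[90, 7, 172], [105, 12, 169], [112, 26, 108], [111, 33, 77], [105, 30, 69], [109, 33, 108], [110, 9, 168]]]
158
((342.9056396484375, 224.33018493652344), (35.988460540771484, 4.53289794921875), 15.945395469665527)
[[ 0.3946 -0.2623  0.061 ]
 [ 0.4086 -0.267   0.061 ]
 [ 0.3751 -0.3756  0.061 ]
 [ 0.3613 -0.3706  0.061 ]] [ 0.38490491 -0.3188881   0.061     ]
0.014749130325894852 -18.74544986158753
0.11358105227623848 -107.11480917573131
0.014658546829976032 160.2270591842935
0.11332098881938021 72.93594500091761
```

```bash
cat >> h.py <<'E'
def goal(pos,xd,yd):
    """delta_pos, delta_rot numbers from present pose to TCP pos, tool x along xd, tool y near yd; print them"""
    s=ctrl.get_state(); x=np.array(xd,float);x/=np.linalg.norm(x); y=np.array(yd,float); y-=y@x*x; y/=np.linalg.norm(y)
    G=R.from_matrix(np.c_[x,y,np.cross(x,y)]); r=(G*R.from_quat(s['tcp_rot']).inv()).as_rotvec()
    print('goal dp',(np.array(pos)-s['eef_pos']).round(4),'dr',(r/np.pi).round(4),'deg',np.degrees(np.linalg.norm(r)).round(1))
E
python3 - <<'E'
from h import *
s=ctrl.get_state(); M=R.from_quat(s['tcp_rot']).as_matrix(); print(M.round(3))
k,T=cal('w0');o,d=ray('w0',k[2],k[3]);print(k,(M.T@(o-s['eef_pos'])).round(4),(M.T@T[:3,:3].T).round(3))
th=np.radians(40)
goal((.47,-.12,.2),(0,np.cos(th),-np.sin(th)),(-1,0,0))
goal((.47,-.12,.2),(0,np.cos(th),-np.sin(th)),(1,0,0))
goal((.47,-.12,.4),(0,0,-1),(-1,0,0))
goal((.47,-.12,.4),(0,0,-1),(1,0,0))
E
```

```text
[[-0.001  0.344  0.939]
 [-0.002  0.939 -0.344]
 [-1.    -0.002 -0.   ]]
[311.76514656 311.76514656 251.88992368 186.79705638] [-0.1177  0.0004 -0.0681] [[ 0.002 -0.269  0.963]
 [ 1.    -0.001 -0.002]
 [ 0.001  0.963  0.269]]
goal dp [ 0.2383 -0.7535 -0.0552] dr [ 0.1854 -0.2642  0.5673] deg 117.5
goal dp [ 0.2383 -0.7535 -0.0552] dr [ 0.2419  0.1683 -0.3624] deg 84.1
goal dp [ 0.2383 -0.7535  0.1448] dr [6.000e-04 3.000e-04 6.117e-01] deg 110.1
goal dp [ 0.2383 -0.7535  0.1448] dr [ 3.000e-04 -6.000e-04 -3.883e-01] deg 69.9
```

Emit:
play_rows([
  {"delta_pos": [0, 0, 0.22], "delta_rot": [0, 0, 0], "claw": 85},
  {"delta_pos": [0, 0, 0.22], "delta_rot": [0, 0, 0], "claw": 85},
  {"delta_pos": [0, 0, 0.22], "delta_rot": [0, 0, 0], "claw": 85},
  {"delta_pos": [0, 0, 0.22], "delta_rot": [0, 0, 0], "claw": 85},
  {"delta_pos": [0, 0, 0.22], "delta_rot": [0, 0, 0], "claw": 85},
  {"delta_pos": [0.27, -0.29, 0.22], "delta_rot": [0, 0, -0.2], "claw": 85},
  {"delta_pos": [0.27, -0.29, 0.22], "delta_rot": [0, 0, -0.2], "claw": 85},
  {"delta_pos": [0.27, -0.29, 0.22], "delta_rot": [0, 0, -0.2], "claw": 85},
  {"delta_pos": [0.27, -0.29, 0.22], "delta_rot": [0, 0, -0.2], "claw": 85},
  {"delta_pos": [0.27, -0.29, 0.22], "delta_rot": [0, 0, -0.2], "claw": 85},
  {"delta_pos": [0.27, -0.29, 0.22], "delta_rot": [0, 0, -0.2], "claw": 85},
  {"delta_pos": [0.27, -0.29, 0.22], "delta_rot": [0, 0, -0.2], "claw": 85},
  {"delta_pos": [0.27, -0.29, 0.22], "delta_rot": [0, 0, -0.2], "claw": 85},
  {"delta_pos": [0.27, -0.29, 0.22], "delta_rot": [0, 0, -0.2], "claw": 85},
  {"delta_pos": [0.27, -0.5, 0.22], "delta_rot": [0, 0, -0.388], "claw": 85},
  {"delta_pos": [0.27, -0.5, 0.22], "delta_rot": [0, 0, -0.388], "claw": 85},
  {"delta_pos": [0.27, -0.5, 0.22], "delta_rot": [0, 0, -0.388], "claw": 85},
  {"delta_pos": [0.27, -0.5, 0.22], "delta_rot": [0, 0, -0.388], "claw": 85},
  {"delta_pos": [0.27, -0.5, 0.22], "delta_rot": [0, 0, -0.388], "claw": 85},
  {"delta_pos": [0.27, -0.65, 0.22], "delta_rot": [0, 0, -0.388], "claw": 85},
])

```text
time: 1.82
eef_pos: [0.5006, 0.1076, 0.4748]
tcp_rot: [-0.5, -0.5, 0.501, -0.499]
contact_force: [0.3, -1.4, -0.1]
opening: 0.997
```

Run:
```python
from h import *
th=np.radians(20)
goal((.48,-.02,.18),(0,np.cos(th),-np.sin(th)),(1,0,0))
print(ctrl.get_state()['qpos'])
```

```text
goal dp [-0.0206 -0.1276 -0.2948] dr [ 3.888e-01 -1.000e-03  1.000e-04] deg 70.0
[ 1.33399624e-02 -1.58797140e-01  1.65636114e+00  2.33671374e-04
  1.64615105e+00  1.53338442e-02]
```

Emit:
play_rows([
  {"delta_pos": [-0.02, -0.13, 0], "delta_rot": [0.389, 0, 0], "claw": 85},
  {"delta_pos": [-0.02, -0.13, 0], "delta_rot": [0.389, 0, 0], "claw": 85},
  {"delta_pos": [-0.02, -0.13, 0], "delta_rot": [0.389, 0, 0], "claw": 85},
  {"delta_pos": [-0.02, -0.13, -0.1], "delta_rot": [0.389, 0, 0], "claw": 85},
  {"delta_pos": [-0.02, -0.13, -0.29], "delta_rot": [0.389, 0, 0], "claw": 85},
  {"delta_pos": [-0.02, -0.13, -0.29], "delta_rot": [0.389, 0, 0], "claw": 85},
  {"delta_pos": [-0.02, -0.13, -0.29], "delta_rot": [0.389, 0, 0], "claw": 85},
  {"delta_pos": [-0.02, -0.13, -0.29], "delta_rot": [0.389, 0, 0], "claw": 85},
  {"delta_pos": [-0.02, -0.13, -0.29], "delta_rot": [0.389, 0, 0], "claw": 85},
  {"delta_pos": [-0.02, -0.13, -0.29], "delta_rot": [0.389, 0, 0], "claw": 85},
  {"delta_pos": [-0.02, -0.13, -0.29], "delta_rot": [0.389, 0, 0], "claw": 85},
  {"delta_pos": [-0.02, -0.13, -0.29], "delta_rot": [0.389, 0, 0], "claw": 85},
  {"delta_pos": [-0.02, -0.13, -0.29], "delta_rot": [0.389, 0, 0], "claw": 85},
])

```text
time: 2.9
eef_pos: [0.4818, -0.0229, 0.1877]
tcp_rot: [0.696, 0.697, -0.123, 0.124]
contact_force: [0.9, -0.4, 0.7]
opening: 0.99
```

Run:
```python
from h import *
im=shot('wrist','w1'); cv2.imwrite('pics/w1b.png',cv2.resize(im,(800,600),interpolation=2))
print(ctrl.get_state()['qpos'])
```

```text
[-0.64022206  0.26640012  2.04208574  0.87057266  1.75280155 -0.92930969]
```

View pics/w1b.png

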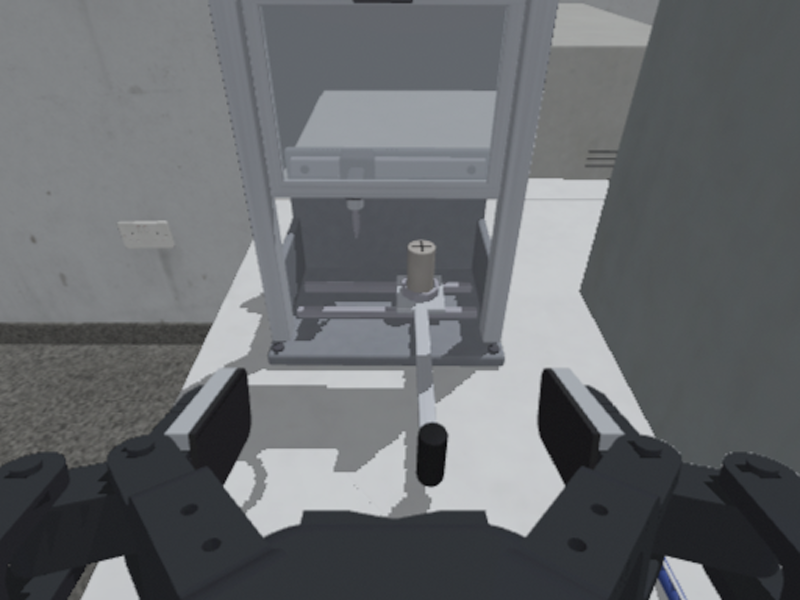

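The view shows the needle tip at about (357,238) and the cross at (422,247) in the 800 px picture. The knob's top is at about (433,432).

Run:
```python
from h import *
g=cv2.cvtColor(cv2.imread('pics/w1.png'),cv2.COLOR_BGR2GRAY)
print(g[140:157,222:236]); print(g[152:164,258:283])
n=plane('w1',228.5,152,.082);c=plane('w1',270,157.8,.0745)
print('needle',n,'cross',c)
# knob top center: silhouettes at level z .06 etc
for v in (272,280,300): 
  xs=np.where(g[v,255:300]<40)[0]+255; print(v,xs.min(),xs.max(), plane('w1',(xs.min()+xs.max())/2+.5,v,.055))
# base plate front edge corners, posts feet
for u,v in ((268,362),(503,362)): print(plane('w1',u/1.5625,v/1.5625,.0))
```

```text
[[ 83  82  81  89  96  99  98  93  86  82  82  82  82  81]
 [ 83  82  82  87  95  99  98  96  87  83  82  81  81  81]
 [ 83  82  82  88  94  99  97  96  87  82  82  81  81  81]
 [ 82  83  82  87  95 100  98  95  87  82  81  81  81  82]
 [ 83  82  82  85  93  99  98  95  86  82  82  82  82  82]
 [ 82  82  82  85  92  98  98  95  87  82  82  82  82  83]
 [ 81  82  82  82  90  98  99  93  86  82  82  81  82  82]
 [ 81  81  82  82  94  99  97  91  84  83  82  82  82  81]
 [ 81  81  83  83  87  95  98  91  85  82  83  83  81  81]
 [ 81  81  82  82  84  92  97  89  83  82  83  82  81  81]
 [ 81  81  82  82  83  92  94  86  81  82  82  82  82  81]
 [ 82  81  81  82  82  95  94  84  81  81  81  82  82  81]
 [ 81  82  82  82  82  88  87  83  81  81  82  82  81  81]
 [ 81  81  82  81  82  82  82  81  81  82  82  82  82  82]
 [ 82  80  81  82  82  81  81  81  82  82  82  82  81  82]
 [ 81  81  81  81  81  81  81  82  81  82  82  82  81  81]
 [ 81  81  80  80  81  80  81  81  81  81  81  81  81  81]]
[[ 83  83  83  83  82  82  83  82  83  82  82  83  83  83  83  83  83  82
   83  83  83  83  83 
[... 758 characters left out ...]
 95 120 143 158 162 161 161 162 114  83 144 162 162 163 164
  156 136 104  84  83  83  84]
 [ 82  81  81  86  93 109 126 144 152 158 162 152 148 159 163 163 154 148
  131 109  97  87  83  83  84]
 [ 81  81  82  86  91  94 100 111 117 128 134 134 135 136 132 128 120 115
  106 102  92  82  82  83  83]
 [ 82  80  82  86  91  94  97  98  98 103 105 106 107 108 106 103 101 100
  100 103  91  81  83  82  83]]
needle [0.45004628 0.26305375 0.082     ] cross [0.50677344 0.2603997  0.0745    ]
272 272 280 [0.50525924 0.08207373 0.055     ]
280 268 285 [0.50513873 0.0729521  0.055     ]
300 267 283 [0.50248258 0.05203401 0.055     ]
[0.37474666 0.19304519 0.        ]
[0.5756321  0.19335297 0.        ]
```

Emit:
play_rows([
  {"delta_pos": [0.022, 0.06, -0.02], "delta_rot": [-0.278, 0, 0], "claw": 60},
  {"delta_pos": [0.022, 0.06, -0.02], "delta_rot": [-0.278, 0, 0], "claw": 60},
  {"delta_pos": [0.022, 0.06, -0.02], "delta_rot": [-0.278, 0, 0], "claw": 60},
  {"delta_pos": [0.022, 0.06, -0.02], "delta_rot": [-0.278, 0, 0], "claw": 60},
  {"delta_pos": [0.022, 0.06, -0.04], "delta_rot": [-0.278, 0, 0], "claw": 60},
  {"delta_pos": [0.022, 0.06, -0.04], "delta_rot": [-0.278, 0, 0], "claw": 60},
  {"delta_pos": [0.022, 0.07, -0.05], "delta_rot": [-0.278, 0, 0], "claw": 60},
  {"delta_pos": [0.022, 0.092, -0.06], "delta_rot": [-0.278, 0, 0], "claw": 60},
  {"delta_pos": [0.022, 0.092, -0.1], "delta_rot": [-0.278, 0, 0], "claw": 60},
  {"delta_pos": [0.022, 0.092, -0.135], "delta_rot": [-0.278, 0, 0], "claw": 60},
  {"delta_pos": [0.022, 0.092, -0.135], "delta_rot": [-0.278, 0, 0], "claw": 60},
  {"delta_pos": [0.022, 0.092, -0.135], "delta_rot": [-0.278, 0, 0], "claw": 60},
])

```text
time: 3.95
eef_pos: [0.5061, 0.0692, 0.0589]
tcp_rot: [0.578, 0.578, -0.404, 0.412]
contact_force: [0.2, -0.7, 0.4]
opening: 0.704
```

Run:
```python
from h import *
im=shot('wrist','w2'); th=np.radians(70); goal((.504,.069,.0526),(0,np.cos(th),-np.sin(th)),(1,0,0))
s=ctrl.get_state();M=R.from_quat(s['tcp_rot']).as_matrix();print(M[:,0])
for p in ((.504,.071,.06),(.504,.071,.045),(.4487,.263,.082),(.506,.26,.0745)): print(proj('w2',p))
cv2.imwrite('pics/w2b.png',cv2.resize(im,(640,480),interpolation=2))
```

```text
goal dp [-0.0033  0.0003 -0.0072] dr [ 0.0025  0.0036 -0.0019] deg 0.9
[ 0.00858189  0.33469507 -0.94228741]
(np.float64(247.04594692580466), np.float64(263.73400117707274))
(np.float64(247.27955434122953), np.float64(258.0268665335281))
(np.float64(108.01090318778276), np.float64(-226.26976547047477))
(np.float64(254.56421381432673), np.float64(-192.31612487839047))
```

View pics/w2b.png

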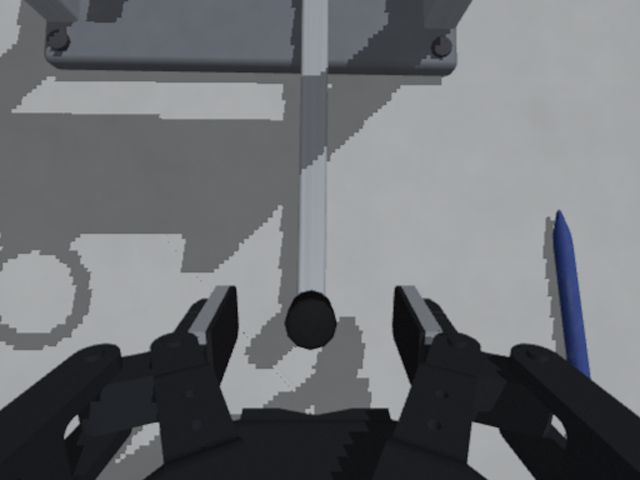

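Emit:
play_rows([
  {"delta_pos": [-0.002, 0, -0.006], "delta_rot": [0, 0, 0], "claw": 40},
  {"delta_pos": [-0.002, 0, -0.006], "delta_rot": [0, 0, 0], "claw": 10},
  {"delta_pos": [-0.002, 0, -0.006], "delta_rot": [0, 0, 0], "claw": 10},
  {"delta_pos": [-0.002, 0, -0.006], "delta_rot": [0, 0, 0], "claw": 10},
  {"delta_pos": [-0.002, 0, -0.006], "delta_rot": [0, 0, 0], "claw": 10},
  {"delta_pos": [-0.002, 0, -0.006], "delta_rot": [0, 0, 0], "claw": 10},
  {"delta_pos": [-0.002, 0, -0.006], "delta_rot": [0, 0, 0], "claw": 10},
], newtons=25)

```text
time: 4.58
eef_pos: [0.5066, 0.0682, 0.0559]
tcp_rot: [0.579, 0.577, -0.403, 0.413]
contact_force: [-2.3, -1.6, 7.5]
opening: 0.202
```

Emit:
play_rows([
  {"delta_pos": [-0.015, 0, 0.003], "delta_rot": [0, 0, 0], "claw": 10},
  {"delta_pos": [-0.03, 0.0005, 0.003], "delta_rot": [0, 0, 0], "claw": 10},
  {"delta_pos": [-0.045, 0.0005, 0.003], "delta_rot": [0, 0, 0], "claw": 10},
  {"delta_pos": [-0.057, 0.001, 0.003], "delta_rot": [0, 0, 0], "claw": 10},
  {"delta_pos": [-0.057, 0.001, 0.003], "delta_rot": [0, 0, 0], "claw": 10},
  {"delta_pos": [-0.057, 0.001, 0.003], "delta_rot": [0, 0, 0], "claw": 10},
  {"delta_pos": [-0.057, 0.001, 0.003], "delta_rot": [0, 0, 0], "claw": 10},
])

```text
time: 5.17
eef_pos: [0.4472, 0.0684, 0.057]
tcp_rot: [0.577, 0.578, -0.404, 0.412]
contact_force: [-2.2, -4.9, -9.4]
opening: 0.203
```

Emit:
play_rows([
  {"delta_pos": [0, 0, 0.001], "delta_rot": [0, 0, 0], "claw": 60},
  {"delta_pos": [0, 0, 0.001], "delta_rot": [0, 0, 0], "claw": 60},
  {"delta_pos": [0, 0, 0.001], "delta_rot": [0, 0, 0], "claw": 85},
  {"delta_pos": [0, -0.01, 0.03], "delta_rot": [0, 0, 0], "claw": 85},
  {"delta_pos": [0, -0.02, 0.06], "delta_rot": [0, 0, 0], "claw": 85},
  {"delta_pos": [0, -0.05, 0.1], "delta_rot": [0.1, 0, 0], "claw": 85},
  {"delta_pos": [0.01, -0.09, 0.13], "delta_rot": [0.278, 0, 0], "claw": 85},
  {"delta_pos": [0.01, -0.09, 0.13], "delta_rot": [0.278, 0, 0], "claw": 85},
  {"delta_pos": [0.01, -0.09, 0.13], "delta_rot": [0.278, 0, 0], "claw": 85},
  {"delta_pos": [0.01, -0.09, 0.13], "delta_rot": [0.278, 0, 0], "claw": 85},
  {"delta_pos": [0.01, -0.09, 0.13], "delta_rot": [0.278, 0, 0], "claw": 85},
  {"delta_pos": [0.01, -0.09, 0.13], "delta_rot": [0.278, 0, 0], "claw": 85},
  {"delta_pos": [0.01, -0.09, 0.13], "delta_rot": [0.278, 0, 0], "claw": 85},
  {"delta_pos": [0.01, -0.09, 0.13], "delta_rot": [0.278, 0, 0], "claw": 85},
])

```text
time: 6.33
eef_pos: [0.4574, -0.022, 0.1863]
tcp_rot: [0.697, 0.694, -0.123, 0.13]
contact_force: [0.9, -0.4, 0.4]
opening: 0.994
```

Run:
```python
from h import *
im=shot('wrist','w3'); print([np.round(proj('w3',p)) for p in ((.45,.263,.082),(.45,.26,.0745))])
u,v=map(int,proj('w3',(.45,.262,.08))); a=im[v-50:v+50,u-60:u+60]; print(u-60,v-50)
cv2.imwrite('pics/w3b.png',cv2.resize(a,None,fx=6,fy=6,interpolation=0))
```

```text
[array([245., 150.]), array([245., 156.])]
184 101
```

View pics/w3b.png

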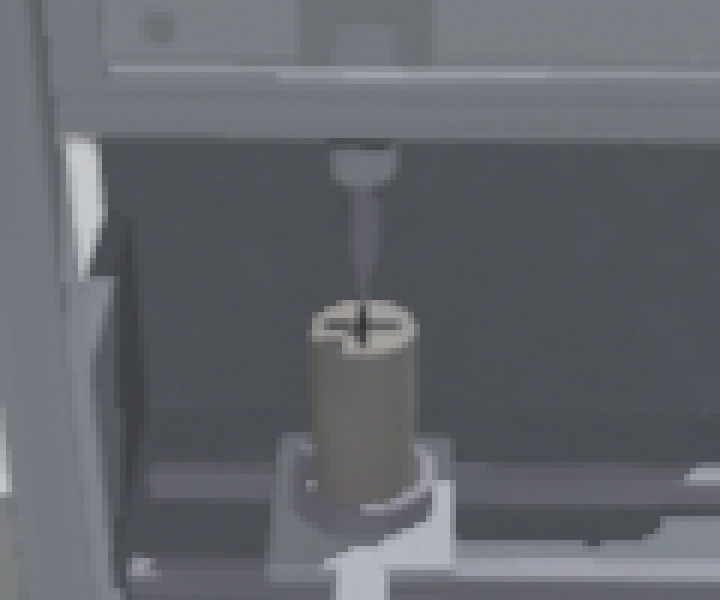

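Run:
```python
from h import *
a=np.radians(-17.1)
goal((.385,-.319,.2),(0,0,-1),(np.cos(a),np.sin(a),0))
```

```text
goal dp [-0.0727 -0.2972  0.0128] dr [-0.3816  0.0611 -0.0848] deg 71.2
```

Emit:
play_rows([
  {"delta_pos": [-0.03, -0.1, 0.04], "delta_rot": [-0.1, 0.016, -0.022], "claw": 85},
  {"delta_pos": [-0.073, -0.297, 0.03], "delta_rot": [-0.3816, 0.061, -0.085], "claw": 85},
  {"delta_pos": [-0.073, -0.297, 0.013], "delta_rot": [-0.3816, 0.061, -0.085], "claw": 85},
  {"delta_pos": [-0.073, -0.297, 0.013], "delta_rot": [-0.3816, 0.061, -0.085], "claw": 85},
  {"delta_pos": [-0.073, -0.297, 0.013], "delta_rot": [-0.3816, 0.061, -0.085], "claw": 85},
  {"delta_pos": [-0.073, -0.297, 0.013], "delta_rot": [-0.3816, 0.061, -0.085], "claw": 85},
  {"delta_pos": [-0.073, -0.297, 0.013], "delta_rot": [-0.3816, 0.061, -0.085], "claw": 85},
  {"delta_pos": [-0.073, -0.297, 0.013], "delta_rot": [-0.3816, 0.061, -0.085], "claw": 85},
  {"delta_pos": [-0.073, -0.297, 0.013], "delta_rot": [-0.3816, 0.061, -0.085], "claw": 85},
  {"delta_pos": [-0.073, -0.297, 0.013], "delta_rot": [-0.3816, 0.061, -0.085], "claw": 85},
  {"delta_pos": [-0.073, -0.297, 0.013], "delta_rot": [-0.3816, 0.061, -0.085], "claw": 85},
  {"delta_pos": [-0.073, -0.297, 0.013], "delta_rot": [-0.3816, 0.061, -0.085], "claw": 85},
  {"delta_pos": [-0.073, -0.297, 0.013], "delta_rot": [-0.3816, 0.061, -0.085], "claw": 85},
])

```text
time: 7.47
eef_pos: [0.3853, -0.3186, 0.2014]
tcp_rot: [0.569, 0.42, -0.568, 0.421]
contact_force: [-0.1, 0.4, -0.5]
opening: 0.994
```

Run:
```python
from h import *
im=shot('wrist','w4'); h=cv2.cvtColor(im,cv2.COLOR_BGR2HSV)
m=cv2.inRange(h,(8,85,60),(28,255,255)); n,l,s,c=cv2.connectedComponentsWithStats(m); print([list(x) for x in s[1:] if x[4]>60])
ys,xs=np.where(m>0);bx=cv2.boxPoints(cv2.minAreaRect(np.c_[xs,ys].astype(np.float32)));P=np.array([plane('w4',*q,.061) for q in bx]);print(bx,P.round(4),P.mean(0))
for i in range(2): e=P[(i+1)%4]-P[i];print(np.linalg.norm(e),np.degrees(np.arctan2(e[1],e[0])))
print(ctrl.get_state()['eef_pos'])
a=np.radians(-17.1)
goal((.385,-.319,.056),(0,0,-1),(np.cos(a),np.sin(a),0))
cv2.imwrite('pics/w4b.png',im)
```

```text
[[np.int32(247), np.int32(144), np.int32(3), np.int32(101), np.int32(189)], [np.int32(189), np.int32(282), np.int32(25), np.int32(33), np.int32(378)]]
[[ 35.270348 338.38614 ]
 [364.26962   -8.640511]
 [444.52524   67.445984]
 [115.52597  414.47263 ]] [[ 0.1324 -0.4087  0.061 ]
 [ 0.5067 -0.2047  0.061 ]
 [ 0.5559 -0.2745  0.061 ]
 [ 0.1684 -0.5233  0.061 ]] [ 0.34085391 -0.35279901  0.061     ]
0.426242869322712 28.59488620453559
0.08545242397732439 -54.80469236002303
[ 0.38510255 -0.31898074  0.20104403]
goal dp [-1.00e-04 -0.00e+00 -1.45e-01] dr [ 0.      0.0006 -0.0002] deg 0.1
```

View pics/w4b.png

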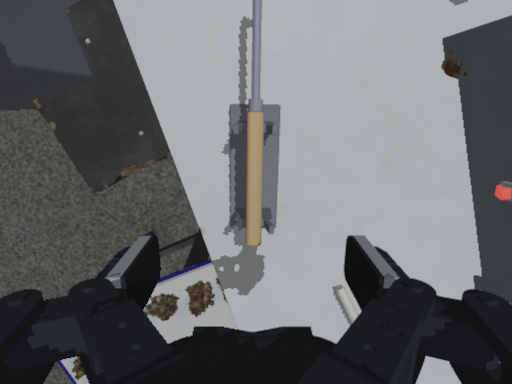

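Run:
```python
from h import *
A=plane('w4',255.5,112,.061);B=plane('w4',254.0,241,.061);print(A,B,(A+B)/2,np.linalg.norm(A-B));e=A-B;print(np.degrees(np.arctan2(e[1],e[0])))
print(plane('w4',258,5,.05))
```

```text
[ 0.40549417 -0.26352228  0.061     ] [ 0.37114405 -0.37177611  0.061     ] [ 0.38831911 -0.31764919  0.061     ] 0.11357298085948603
72.39519637246988
[ 0.43073081 -0.18770277  0.05      ]
```

Emit:
play_rows([
  {"delta_pos": [0.002, 0.001, -0.04], "delta_rot": [0, 0, 0], "claw": 75},
  {"delta_pos": [0.002, 0.001, -0.08], "delta_rot": [0, 0, 0], "claw": 70},
  {"delta_pos": [0.002, 0.001, -0.12], "delta_rot": [0, 0, 0], "claw": 60},
  {"delta_pos": [0.002, 0.001, -0.145], "delta_rot": [0, 0, 0], "claw": 50},
  {"delta_pos": [0.002, 0.001, -0.145], "delta_rot": [0, 0, 0], "claw": 40},
  {"delta_pos": [0.002, 0.001, -0.145], "delta_rot": [0, 0, 0], "claw": 5},
  {"delta_pos": [0.002, 0.001, -0.145], "delta_rot": [0, 0, 0], "claw": 5},
  {"delta_pos": [0.002, 0.001, -0.145], "delta_rot": [0, 0, 0], "claw": 5},
  {"delta_pos": [0.002, 0.001, -0.145], "delta_rot": [0, 0, 0], "claw": 5},
  {"delta_pos": [0.002, 0.001, -0.145], "delta_rot": [0, 0, 0], "claw": 5},
  {"delta_pos": [0.002, 0.001, -0.145], "delta_rot": [0, 0, 0], "claw": 5},
], newtons=110)

```text
time: 8.43
eef_pos: [0.3882, -0.3195, 0.0581]
tcp_rot: [0.569, 0.418, -0.568, 0.422]
contact_force: [-0.1, -1.8, 4.8]
opening: 0.145
```

```bash
cat >> h.py <<'E'
def tipgoal(tip,raise_deg,yaw_deg,off):
    """TCP goal placing the hook tip; off=(pole-frame grasp offset x of TCP, z)"""
    b,a=np.radians(raise_deg),np.radians(yaw_deg); f=np.array([np.cos(a),np.sin(a),0]); up=np.array([0,0,1.])
    px=f*np.cos(b)+up*np.sin(b); pz=-f*np.sin(b)+up*np.cos(b)
    O=np.array(tip)-.144*px+.036*pz; tcp=O+off[0]*px+off[1]*pz
    print('tcp',tcp.round(4)); goal(tcp,-pz,np.cross(px,pz))
E
python3 - <<'E'
from h import *
s=ctrl.get_state();print(s['eef_pos'],R.from_quat(s['tcp_rot']).as_matrix()[:,1],s['opening'])
tipgoal((.472,.181,.40),28,89.2,(0,.006))
tipgoal((.472,.10,.38),28,89.2,(0,.006))
E
```

```text
[ 0.38816986 -0.31945196  0.0581375 ] [ 0.95591554 -0.29359088  0.00546663] 0.144967736946517
tcp [0.4699 0.0342 0.3695]
goal dp [0.0818 0.3536 0.3113] dr [ 0.1551 -0.0227  0.089 ] deg 32.5
tcp [ 0.4699 -0.0468  0.3495]
goal dp [0.0818 0.2726 0.2913] dr [ 0.1551 -0.0227  0.089 ] deg 32.5
```

Emit:
play_rows([
  {"delta_pos": [0, 0, 0.04], "delta_rot": [0, 0, 0], "claw": 5},
  {"delta_pos": [0, 0, 0.08], "delta_rot": [0, 0, 0], "claw": 5},
  {"delta_pos": [0, 0, 0.12], "delta_rot": [0, 0, 0], "claw": 5},
  {"delta_pos": [0.02, 0.03, 0.15], "delta_rot": [0.03, -0.004, 0.02], "claw": 5},
  {"delta_pos": [0.03, 0.06, 0.18], "delta_rot": [0.06, -0.009, 0.035], "claw": 5},
  {"delta_pos": [0.04, 0.09, 0.2], "delta_rot": [0.09, -0.013, 0.05], "claw": 5},
  {"delta_pos": [0.055, 0.12, 0.23], "delta_rot": [0.12, -0.017, 0.07], "claw": 5},
  {"delta_pos": [0.07, 0.15, 0.26], "delta_rot": [0.155, -0.023, 0.089], "claw": 5},
  {"delta_pos": [0.082, 0.18, 0.29], "delta_rot": [0.155, -0.023, 0.089], "claw": 5},
  {"delta_pos": [0.082, 0.21, 0.29], "delta_rot": [0.155, -0.023, 0.089], "claw": 5},
  {"delta_pos": [0.082, 0.24, 0.29], "delta_rot": [0.155, -0.023, 0.089], "claw": 5},
  {"delta_pos": [0.082, 0.26, 0.29], "delta_rot": [0.155, -0.023, 0.089], "claw": 5},
  {"delta_pos": [0.082, 0.273, 0.291], "delta_rot": [0.155, -0.023, 0.089], "claw": 5},
  {"delta_pos": [0.082, 0.273, 0.291], "delta_rot": [0.155, -0.023, 0.089], "claw": 5},
  {"delta_pos": [0.082, 0.273, 0.291], "delta_rot": [0.155, -0.023, 0.089], "claw": 5},
])

```text
time: 9.68
eef_pos: [0.4699, -0.0462, 0.349]
tcp_rot: [0.61, 0.602, -0.367, 0.362]
contact_force: [0.4, 0.7, -1.4]
opening: 0.139
```

Run:
```python
from h import *
im=shot('wrist','w5');sc=shot('scene','s5');tp=shot('top','t5')
s=ctrl.get_state();M=R.from_quat(s['tcp_rot']).as_matrix();t=s['eef_pos'];px=-M[:,2]
print(t,M.round(3))
pred=t+.144*px*1+M[:,0]*(.036+.008); print('pred tip',pred, [np.round(proj(f,pred)) for f in('w5','s5','t5')])
ring=(.472,.181,.29);print([np.round(proj(f,ring)) for f in('w5','s5','t5')])
a=cv2.resize(im,(480,360));u,v=map(int,proj('s5',ring));b=cv2.resize(sc[v-40:v+60,u-50:u+50],None,fx=3.2,fy=3.2,interpolation=2);x,y=map(int,proj('t5',ring));c=cv2.resize(tp[y-35:y+35,x-50:x+50],None,fx=3.2,fy=3.2,interpolation=2)
o=np.zeros((600,800,3),np.uint8);o[:360,:480]=a;o[:320,480:]=b;o[360:584,:320]=c;cv2.imwrite('pics/c5.png',o);print(u-50,v-40,x-50,y-35)
```

```text
[ 0.47021024 -0.04736961  0.34883546] [[ 0.008  1.    -0.013]
 [ 0.469 -0.015 -0.883]
 [-0.883  0.001 -0.469]]
pred tip [0.47248593 0.10042635 0.37752648] [array([253., -79.]), array([223., 132.]), array([195., 178.])]
[array([250., -43.]), array([207., 149.]), array([170., 186.])]
157 108 120 150
```

View pics/c5.png

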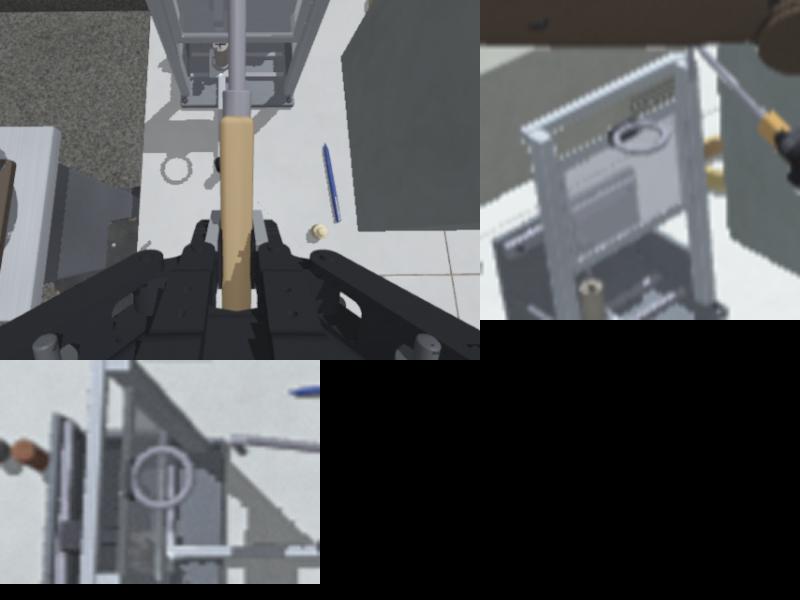

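Emit:
play_rows([
  {"delta_pos": [0, 0.03, 0], "delta_rot": [0, 0, 0], "claw": 5},
  {"delta_pos": [0, 0.06, 0], "delta_rot": [0, 0, 0], "claw": 5},
  {"delta_pos": [0, 0.08, 0], "delta_rot": [0, 0, 0], "claw": 5},
  {"delta_pos": [0, 0.08, 0], "delta_rot": [0, 0, 0], "claw": 5},
  {"delta_pos": [0, 0.08, -0.03], "delta_rot": [0, 0, 0], "claw": 5},
  {"delta_pos": [0, 0.08, -0.06], "delta_rot": [0, 0, 0], "claw": 5},
  {"delta_pos": [0, 0.08, -0.06], "delta_rot": [0, 0, 0], "claw": 5},
  {"delta_pos": [0, 0.08, -0.06], "delta_rot": [0, 0, 0], "claw": 5},
])

```text
time: 10.5
eef_pos: [0.4696, 0.0319, 0.2874]
tcp_rot: [0.611, 0.602, -0.368, 0.359]
contact_force: [-0.2, 0.6, -1.0]
opening: 0.143
```

Run:
```python
from h import *
tp=shot('top','t6');sc=shot('scene','s6')
s=ctrl.get_state();M=R.from_quat(s['tcp_rot']).as_matrix();t=s['eef_pos'];px=-M[:,2]
print('pred tip',t+.144*px+M[:,0]*.044,s['contact_force'])
u,v=207,149;b=cv2.resize(sc[v-40:v+40,u-40:u+40],None,fx=5,fy=5,interpolation=2);x,y=170,186;c=cv2.resize(tp[y-40:y+40,x-40:x+40],None,fx=5,fy=5,interpolation=2)
cv2.imwrite('pics/c6.png',np.hstack([b,c]))
```

```text
pred tip [0.47351547 0.17948639 0.31914479] [-0.26045856  0.32728298 -0.3834877 ]
```

View pics/c6.png

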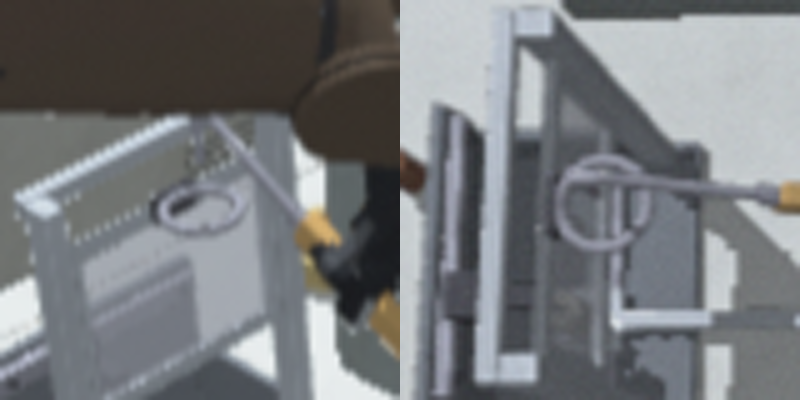

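Emit:
play_rows([
  {"delta_pos": [0, 0.003, -0.015], "delta_rot": [0, 0, 0], "claw": 5},
  {"delta_pos": [0, 0.003, -0.03], "delta_rot": [0, 0, 0], "claw": 5},
  {"delta_pos": [0, 0.003, -0.045], "delta_rot": [0, 0, 0], "claw": 5},
  {"delta_pos": [0, 0.003, -0.045], "delta_rot": [0, 0, 0], "claw": 5},
  {"delta_pos": [0, 0.003, -0.045], "delta_rot": [0, 0, 0], "claw": 5},
  {"delta_pos": [0, 0.003, -0.045], "delta_rot": [0, 0, 0], "claw": 5},
])

```text
time: 11.1
eef_pos: [0.4722, 0.0342, 0.2476]
tcp_rot: [0.612, 0.6, -0.366, 0.363]
contact_force: [-0.7, -0.6, -0.9]
opening: 0.142
```

Emit:
play_rows([
  {"delta_pos": [0, 0, -0.01], "delta_rot": [0, 0, 0], "claw": 5},
  {"delta_pos": [0, 0, -0.02], "delta_rot": [0, 0, 0], "claw": 5},
  {"delta_pos": [0, 0, -0.03], "delta_rot": [0, 0, 0], "claw": 5},
  {"delta_pos": [0, 0, -0.03], "delta_rot": [0, 0, 0], "claw": 5},
  {"delta_pos": [0, 0, -0.03], "delta_rot": [0, 0, 0], "claw": 5},
])

```text
time: 11.52
eef_pos: [0.4715, 0.0343, 0.2165]
tcp_rot: [0.612, 0.6, -0.367, 0.362]
contact_force: [-0.1, -0.3, -0.5]
opening: 0.14
```

Run:
```python
from h import *
tp=shot('top','t7');sc=shot('scene','s7');s=ctrl.get_state();M=R.from_quat(s['tcp_rot']).as_matrix();t=s['eef_pos'];px=-M[:,2]
print('pred tip',t+.144*px+M[:,0]*.044,s['contact_force'],s['wrist_torque'])
u,v=207,155;b=cv2.resize(sc[v-40:v+40,u-40:u+40],None,fx=5,fy=5,interpolation=2);x,y=175,186;c=cv2.resize(tp[y-40:y+40,x-40:x+40],None,fx=5,fy=5,interpolation=2)
cv2.imwrite('pics/c7.png',np.hstack([b,c]))
```

```text
pred tip [0.47433378 0.18209823 0.24587061] [-0.17142658 -1.12229169 -0.73545133] [-0.33058721 -0.01080207 -0.01204623]
```

View pics/c7.png

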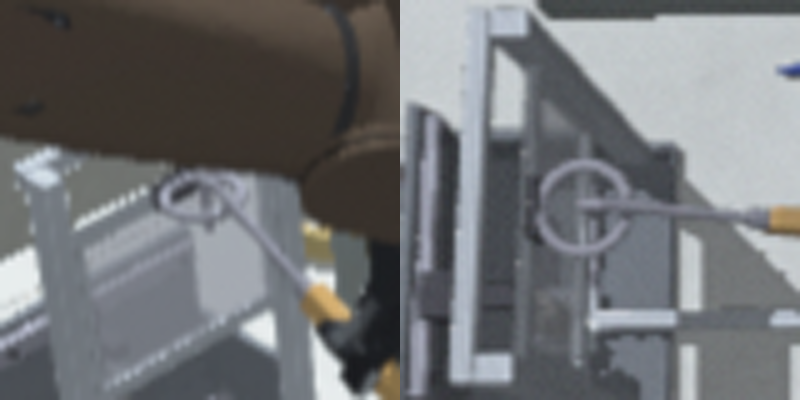

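Emit:
play_rows([
  {"delta_pos": [0, 0, -0.015], "delta_rot": [0, 0, 0], "claw": 5},
  {"delta_pos": [0, 0, -0.03], "delta_rot": [0, 0, 0], "claw": 5},
  {"delta_pos": [0, 0, -0.045], "delta_rot": [0, 0, 0], "claw": 5},
  {"delta_pos": [0, 0, -0.06], "delta_rot": [0, 0, 0], "claw": 5},
  {"delta_pos": [0, 0, -0.075], "delta_rot": [0, 0, 0], "claw": 5},
  {"delta_pos": [0, 0, -0.09], "delta_rot": [0, 0, 0], "claw": 5},
  {"delta_pos": [0, 0, -0.1], "delta_rot": [0, 0, 0], "claw": 5},
  {"delta_pos": [0, 0, -0.1], "delta_rot": [0, 0, 0], "claw": 5},
  {"delta_pos": [0, 0, -0.1], "delta_rot": [0, 0, 0], "claw": 5},
])

```text
time: 12.37
eef_pos: [0.4727, 0.0336, 0.1179]
tcp_rot: [0.612, 0.6, -0.366, 0.363]
contact_force: [-0.1, -3.9, 1.6]
opening: 0.144
```

Run:
```python
from h import *
tp=shot('top','t8');sc=shot('scene','s8');s=ctrl.get_state();M=R.from_quat(s['tcp_rot']).as_matrix();t=s['eef_pos'];px=-M[:,2]
print('pred tip',t+.144*px+M[:,0]*.044,s['contact_force'],s['wrist_torque'])
print([np.round(proj(f,(.472,.181,.17)),1) for f in('s8','t8')])
u,v=207,175;b=cv2.resize(sc[v-40:v+40,u-40:u+40],None,fx=5,fy=5,interpolation=2);x,y=180,186;c=cv2.resize(tp[y-40:y+40,x-40:x+40],None,fx=5,fy=5,interpolation=2)
cv2.imwrite('pics/c8.png',np.hstack([b,c]))
```

```text
pred tip [0.47502774 0.18156496 0.14657002] [-0.17996096 -4.4194829   1.38666349] [-0.11699014 -0.022822   -0.04929741]
[array([210.6, 181. ]), array([180.4, 194.1])]
```

View pics/c8.png

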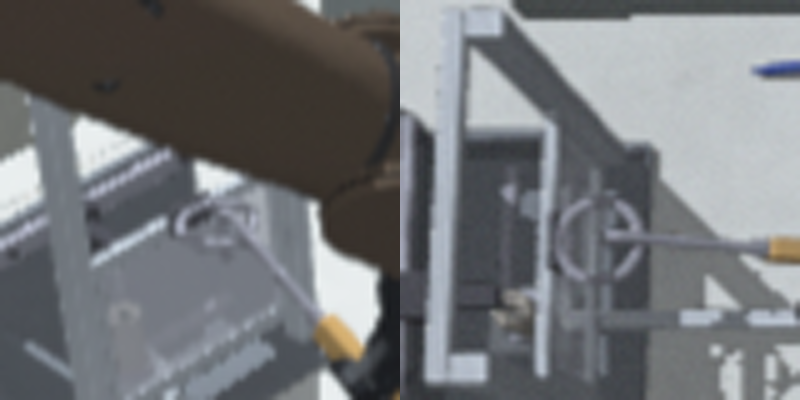

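Emit:
play_rows([
  {"delta_pos": [0, 0, -0.006], "delta_rot": [0, 0, 0], "claw": 5},
  {"delta_pos": [0, 0, -0.012], "delta_rot": [0, 0, 0], "claw": 5},
  {"delta_pos": [0, 0, -0.015], "delta_rot": [0, 0, 0], "claw": 5},
  {"delta_pos": [0, 0, -0.015], "delta_rot": [0, 0, 0], "claw": 5},
  {"delta_pos": [0, 0, -0.015], "delta_rot": [0, 0, 0], "claw": 5},
])

```text
time: 12.88
eef_pos: [0.4733, 0.0338, 0.1039]
tcp_rot: [0.612, 0.599, -0.365, 0.364]
contact_force: [0.1, -3.3, 4.8]
opening: 0.143
```

Emit:
play_rows([
  {"delta_pos": [0, 0, -0.006], "delta_rot": [0, 0, 0], "claw": 5},
  {"delta_pos": [0, 0, -0.01], "delta_rot": [0, 0, 0], "claw": 5},
  {"delta_pos": [0, 0, -0.01], "delta_rot": [0, 0, 0], "claw": 5},
  {"delta_pos": [0, 0, -0.01], "delta_rot": [0, 0, 0], "claw": 5},
])

```text
time: 13.22
eef_pos: [0.4736, 0.0332, 0.0939]
tcp_rot: [0.612, 0.599, -0.366, 0.364]
contact_force: [1.6, -5.0, 1.6]
opening: 0.144
```

Run:
```python
from h import *
tp=shot('top','t9');sc=shot('scene','s9');s=ctrl.get_state();M=R.from_quat(s['tcp_rot']).as_matrix();t=s['eef_pos'];px=-M[:,2]
print('pred tip',t+.144*px+M[:,0]*.044,s['contact_force'],s['wrist_torque'])
u,v=207,175;b=cv2.resize(sc[v-40:v+40,u-40:u+40],None,fx=5,fy=5,interpolation=2);x,y=180,186;c=cv2.resize(tp[y-40:y+40,x-40:x+40],None,fx=5,fy=5,interpolation=2)
cv2.imwrite('pics/c9.png',np.hstack([b,c]))
# shift of the ring between the s8 and s9 pictures, template match
g=lambda f:cv2.cvtColor(cv2.imread(f'pics/{f}.png'),cv2.COLOR_BGR2GRAY)
for a,b_,(x,y,w,h) in (('t8','t9',(170,182,22,24)),):
    r=cv2.matchTemplate(cv2.resize(g(b_),None,fx=4,fy=4,interpolation=2),cv2.resize(g(a)[y:y+h,x:x+w],None,fx=4,fy=4,interpolation=2),5);m=cv2.minMaxLoc(r);print(m[1],m[3][0]/4-x,m[3][1]/4-y)
```

```text
pred tip [0.47592446 0.18096955 0.12229256] [ 1.41649838 -5.56926875  2.11579158] [-0.02954115  0.03302635 -0.1789764 ]
0.9705809354782104 0.0 0.0
```

View pics/c9.png

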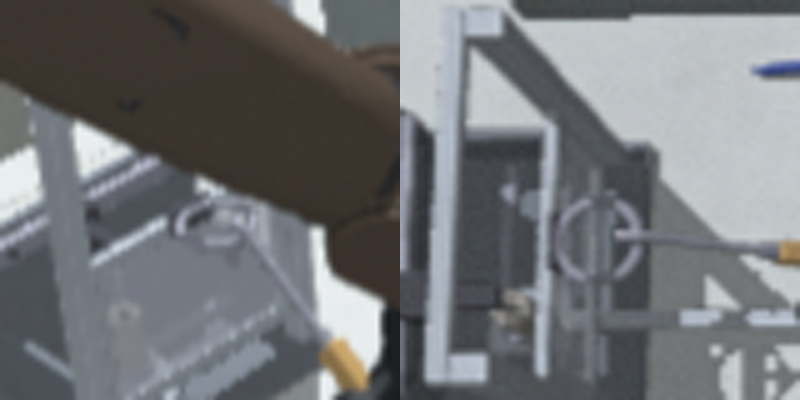

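Emit:
play_rows([
  {"delta_pos": [0, 0.002, 0.01], "delta_rot": [0, 0, 0], "claw": 5},
  {"delta_pos": [0, 0.003, 0.02], "delta_rot": [0, 0, 0], "claw": 5},
  {"delta_pos": [0, 0.003, 0.035], "delta_rot": [0, 0, 0], "claw": 5},
  {"delta_pos": [0, 0.003, 0.05], "delta_rot": [0, 0, 0], "claw": 5},
  {"delta_pos": [0, 0.003, 0.07], "delta_rot": [0, 0, 0], "claw": 5},
  {"delta_pos": [0, 0.003, 0.09], "delta_rot": [0, 0, 0], "claw": 5},
  {"delta_pos": [0, 0.003, 0.1], "delta_rot": [0, 0, 0], "claw": 5},
  {"delta_pos": [0, 0.003, 0.1], "delta_rot": [0, 0, 0], "claw": 5},
])

```text
time: 13.98
eef_pos: [0.4746, 0.036, 0.1966]
tcp_rot: [0.612, 0.598, -0.365, 0.367]
contact_force: [0.0, -1.2, -0.8]
opening: 0.143
```

Run:
```python
from h import *
tp=shot('top','t10');sc=shot('scene','s10');s=ctrl.get_state();print(s['contact_force'],s['wrist_torque'])
u,v=212,165;b=cv2.resize(sc[v-40:v+40,u-40:u+40],None,fx=5,fy=5,interpolation=2);x,y=190,186;c=cv2.resize(tp[y-40:y+40,x-40:x+40],None,fx=5,fy=5,interpolation=2)
cv2.imwrite('pics/c10.png',np.hstack([b,c]))
```

```text
[-0.53087007 -0.25595475 -1.65231994] [-0.36180009 -0.01151267 -0.05717827]
```

Run:
```python
from h import *
shot('wrist','w10')
g=lambda f:cv2.resize(cv2.cvtColor(cv2.imread(f'pics/{f}.png'),cv2.COLOR_BGR2GRAY),None,fx=4,fy=4,interpolation=2)
for a,b,(x,y,w,h) in (('t9','t10',(160,160,16,50)),('t9','t10',(172,182,17,22)),('t9','t7',(160,160,16,50)),('s9','s10',(185,175,20,16))):
    r=cv2.matchTemplate(g(b)[(y-15)*4:(y+h+15)*4,(x-15)*4:(x+w+15)*4],g(a)[y*4:(y+h)*4,x*4:(x+w)*4],5);m=cv2.minMaxLoc(r);print(a,b,round(m[1],3),m[3][0]/4-15,m[3][1]/4-15)
s=ctrl.get_state();M=R.from_quat(s['tcp_rot']).as_matrix();t=s['eef_pos']
for f in('w5','w10'):
    h=cv2.cvtColor(cv2.imread(f'pics/{f}.png'),cv2.COLOR_BGR2HSV);m=cv2.inRange(h,(8,70,60),(28,255,255));m[:,:225]=0;m[:,285:]=0
    ys,xs=np.where(m>0);print(f,ys.min(),ys.max(),xs.min(),xs.max(),[np.mean(np.where(m[r])[0]).round(1) for r in range(ys.min()+5,ys.max(),30)], [ (m[r]>0).sum() for r in range(ys.min()+5,ys.max(),30)])
# predicted front/top and rear/top edge rows for pitch slip d (deg) with grasp point 6mm ahead of TCP
for d in (0,5,9,12,15):
    c,sn=np.cos(np.radians(d)),np.sin(np.radians(d));px=-M[:,2];pz=-M[:,0];G=t+.006*M[:,0]
    Px=px*c+pz*sn;Pz=-px*sn+pz*c;O=G-.002*Pz
    print(d,[np.round(proj('w10',O+a*Px+b*Pz),1).tolist() for a,b in((.06,.011),(-.06,.011),(.144,-.036))],'tip',(O+.144*Px-.036*Pz).round(3))
```

```text
t9 t10 0.994 0.0 0.0
t9 t10 0.768 0.0 -0.25
t9 t7 0.49 -3.75 -2.75
s9 s10 1.0 0.0 0.0
w5 124 331 234 270 [np.float64(252.5), np.float64(252.0), np.float64(252.0), np.float64(252.0), np.float64(252.0), np.float64(252.0), np.float64(251.5)] [np.int64(34), np.int64(35), np.int64(35), np.int64(33), np.int64(31), np.int64(29), np.int64(30)]
w10 124 331 234 271 [np.float64(252.5), np.float64(253.0), np.float64(252.5), np.float64(252.5), np.float64(252.0), np.float64(252.0), np.float64(252.0)] [np.int64(36), np.int64(37), np.int64(36), np.int64(34), np.int64(31), np.int64(29), np.int64(29)]
0 [[250.8, 124.4], [251.1, 385.2], [250.7, -80.0]] tip [0.475 0.184 0.221]
5 [[250.7, 128.5], [251.1, 376.5], [250.6, -106.2]] tip [0.475 0.181 0.234]
9 [[250.7, 133.0], [251.1, 369.4], [250.6, -129.0]] tip [0.475 0.177 0.243]
12 [[250.7, 137.1], [251.1, 364.0], [250.5, -147.4]] tip [0.475 0.174 0.251]
15 [[250.7, 142.0], [251.1, 358.5], [250.4, -167.1]] tip [0.475 0.171 0.258]
```

Run:
```python
from h import *
s=ctrl.get_state()
r=(R.from_quat([.569,.418,-.568,.422])*R.from_quat(s['tcp_rot']).inv()).as_rotvec()/np.pi
print((np.array([.3882,-.3195,.2])-s['eef_pos']).round(4),r.round(4))
```

```text
[-0.0846 -0.3559  0.0071] [-0.1538  0.0247 -0.0887]
```

Emit:
play_rows([
  {"delta_pos": [0, -0.03, 0.01], "delta_rot": [0, 0, 0], "claw": 5},
  {"delta_pos": [0, -0.06, 0.015], "delta_rot": [0, 0, 0], "claw": 5},
  {"delta_pos": [-0.01, -0.1, 0.02], "delta_rot": [0, 0, 0], "claw": 5},
  {"delta_pos": [-0.03, -0.14, 0.02], "delta_rot": [-0.03, 0.005, -0.018], "claw": 5},
  {"delta_pos": [-0.04, -0.18, 0.02], "delta_rot": [-0.06, 0.01, -0.035], "claw": 5},
  {"delta_pos": [-0.05, -0.22, 0.02], "delta_rot": [-0.09, 0.015, -0.053], "claw": 5},
  {"delta_pos": [-0.065, -0.26, 0.02], "delta_rot": [-0.12, 0.02, -0.07], "claw": 5},
  {"delta_pos": [-0.075, -0.3, 0.015], "delta_rot": [-0.154, 0.025, -0.089], "claw": 5},
  {"delta_pos": [-0.08, -0.33, 0.007], "delta_rot": [-0.154, 0.025, -0.089], "claw": 5},
  {"delta_pos": [-0.0846, -0.356, 0.007], "delta_rot": [-0.154, 0.025, -0.089], "claw": 5},
  {"delta_pos": [-0.0846, -0.356, 0.007], "delta_rot": [-0.154, 0.025, -0.089], "claw": 5},
  {"delta_pos": [-0.0846, -0.356, 0.007], "delta_rot": [-0.154, 0.025, -0.089], "claw": 5},
])

```text
time: 15.13
eef_pos: [0.3872, -0.3197, 0.1979]
tcp_rot: [0.57, 0.419, -0.569, 0.42]
contact_force: [-0.5, 0.8, -1.7]
opening: 0.137
```

Run:
```python
from h import *
tp=shot('top','t11');sc=shot('scene','s11');shot('wrist','w11');s=ctrl.get_state();print(s['eef_pos'],s['tcp_rot'])
g=lambda f:cv2.resize(cv2.cvtColor(cv2.imread(f'pics/{f}.png'),cv2.COLOR_BGR2GRAY),None,fx=4,fy=4,interpolation=2)
M=R.from_quat(s['tcp_rot']).as_matrix();t=s['eef_pos']
for f in('t11','s11'):
    h=cv2.cvtColor(cv2.imread(f'pics/{f}.png'),cv2.COLOR_BGR2HSV);m=cv2.inRange(h,(8,70,60),(28,255,255));
    u,v=map(int,proj(f,t));mask=np.zeros_like(m);mask[v-60:v+60,u-60:u+60]=1;m*=mask
    n,l,st,c=cv2.connectedComponentsWithStats(m)
    for i in range(1,n):
        if st[i,4]>8: ys,xs=np.where(l==i);o=np.argsort(xs);print(f,st[i].tolist(),'L',(xs.min(),ys[xs==xs.min()].mean()),'R',(xs.max(),ys[xs==xs.max()].mean()))
for d in (0,5,9,12):
    c,sn=np.cos(np.radians(d)),np.sin(np.radians(d));px=-M[:,2];pz=-M[:,0];G=t+.006*M[:,0]
    Px=px*c+pz*sn;Pz=-px*sn+pz*c;O=G-.002*Pz
    for f in('t11','s11'):print(d,f,'front,rear,tip,bend',[np.round(proj(f,O+a*Px+b*Pz),1).tolist() for a,b in((.06,0.0),(-.06,0.0),(.144,-.036),(.16,0))])
# rod rows in scene: dark pixels near predicted bend
```

```text
[ 0.38798423 -0.3182831   0.19875675] [ 0.56909209  0.41899791 -0.56849319  0.42117745]
t11 [335, 212, 4, 5, 11] L (np.int64(335), np.float64(215.0)) R (np.int64(338), np.float64(213.0))
t11 [391, 261, 17, 13, 146] L (np.int64(391), np.float64(264.0)) R (np.int64(407), np.float64(268.5))
s11 [308, 248, 4, 9, 26] L (np.int64(308), np.float64(251.83333333333334)) R (np.int64(311), np.float64(253.0))
s11 [320, 261, 15, 24, 158] L (np.int64(320), np.float64(266.3333333333333)) R (np.int64(334), np.float64(280.0))
s11 [346, 262, 3, 5, 13] L (np.int64(346), np.float64(263.5)) R (np.int64(348), np.float64(264.5))
0 t11 front,rear,tip,bend [[332.7, 213.1], [374.1, 224.8], [302.7, 206.7], [298.8, 203.4]]
0 s11 front,rear,tip,bend [[306.1, 251.4], [334.5, 281.3], [288.4, 242.6], [285.3, 229.4]]
5 t11 front,rear,tip,bend [[333.1, 212.9], [373.4, 225.0], [302.3, 205.9], [299.5, 202.7]]
5 s11 front,rear,tip,bend [[306.2, 249.9], [334.2, 282.7], [287.9, 238.6], [285.5, 225.6]]
9 t11 front,rear,tip,bend [[333.6, 212.7], [372.7, 225.0], [302.2, 205.2], [300.3, 202.3]]
9 s11 front,rear,tip,bend [[306.3, 248.8], [333.9, 283.7], [287.6, 235.5], [285.7, 222.7]]
12 t11 front,rear,tip,bend [[334.0, 212.6], [372.1, 225.1], [302.4, 204.8], [301.2, 201.9]]
12 s11 front,rear,tip,bend [[306.5, 248.0], [333.7, 284.4], [287.6, 233.2], [286.0, 220.7]]
```

Run:
```python
from h import *
g=cv2.cvtColor(cv2.imread('pics/s11.png'),cv2.COLOR_BGR2GRAY)
print(g[218:252,282:310])
h=cv2.imread('pics/s0.png');
```

```text
[[ 77  88 122 174 199 219 233 233 235 236 235 235 236 235 235 235 233 236
  235 235 236 236 236 232 187  72  35  54]
 [119 103  86  98 118 160 204 212 226 235 236 235 235 235 235 235 236 236
  235 234 235 235 235 232 185  72  33  46]
 [191 177 130 138 148 151 130 136 191 234 236 236 235 236 236 236 236 235
  235 235 234 235 235 230 172  65  30  37]
 [232 228 197 209 218 214 172 113 178 233 236 236 236 236 236 236 235 235
  235 234 235 234 234 228 148  55  31  32]
 [235 235 231 218 225 224 211 158 217 234 236 235 235 235 235 235 235 234
  234 235 235 235 234 228 145  53  30  31]
 [235 233 225 181 192 196 190 210 229 234 235 235 235 235 235 235 235 234
  234 235 235 235 234 228 144  53  30  31]
 [234 225 201 155 158 176 188 230 226 234 235 235 235 234 235 235 234 235
  234 234 235 234 234 227 143  53  29  30]
 [232 207 162 117 128 163 183 219 220 234 236 236 235 234 234 234 234 234
  234 235 235 234 234 227 133  48  29  29]
 [231 188 134 107 109 136 170 192 211 234 237 237 236 235 235 235 235 235
  235 235 234 234 234 226 114  39  29  29]
 [231 185 127 108 108 116 142 178 203 226 235 2
[... 2178 characters left out ...]
238 238 238 238 238 237 237 237 236 235 225 208 221 234 238 237 236 236
  236 231 177 126  89  65  60  57  35  33]
 [238 238 237 237 237 237 237 237 235 227 209 222 236 238 237 225 208 206
  220 228 160  88  63  60  60  57  43  43]
 [238 237 237 237 237 236 235 231 224 217 222 236 238 237 223 165  94  91
  140 189 113  67  61  60  60  63  80  97]
 [237 237 237 238 237 234 226 218 216 229 237 239 238 233 174  81  38  42
   63  85  67  61  61  60  60  76 130 157]
 [238 238 238 238 236 225 209 223 235 238 238 238 238 231 141  58  40  51
   57  59  60  60  60  60  62  82 151 182]
 [239 238 238 235 226 210 222 236 239 239 238 238 238 234 190 112  59  58
   60  58  55  54  57  60  61  74 131 181]]
```

Emit:
play_rows([
  {"delta_pos": [0, -0.001, -0.01], "delta_rot": [-0.024, 0.0073, 0], "claw": 5},
  {"delta_pos": [0, -0.001, -0.03], "delta_rot": [-0.048, 0.0147, 0], "claw": 5},
  {"delta_pos": [0, -0.001, -0.06], "delta_rot": [-0.048, 0.0147, 0], "claw": 5},
  {"delta_pos": [0, -0.001, -0.085], "delta_rot": [-0.048, 0.0147, 0], "claw": 5},
  {"delta_pos": [0, -0.001, -0.105], "delta_rot": [-0.048, 0.0147, 0], "claw": 5},
  {"delta_pos": [0, -0.001, -0.12], "delta_rot": [-0.048, 0.0147, 0], "claw": 5},
  {"delta_pos": [0, -0.001, -0.13], "delta_rot": [-0.048, 0.0147, 0], "claw": 5},
  {"delta_pos": [0, -0.001, -0.137], "delta_rot": [-0.048, 0.0147, 0], "claw": 5},
  {"delta_pos": [0, -0.001, -0.139], "delta_rot": [-0.048, 0.0147, 0], "claw": 5},
  {"delta_pos": [0, -0.001, -0.139], "delta_rot": [-0.048, 0.0147, 0], "claw": 5},
])

```text
time: 16.12
eef_pos: [0.3883, -0.3191, 0.06]
tcp_rot: [-0.522, -0.385, 0.611, -0.453]
contact_force: [-0.3, 1.0, -1.0]
opening: 0.144
```

Seated with no excess force; release and back off.

Emit:
play_rows([
  {"delta_pos": [0, 0, -0.001], "delta_rot": [0, 0, 0], "claw": 20},
  {"delta_pos": [0, 0, -0.001], "delta_rot": [0, 0, 0], "claw": 30},
  {"delta_pos": [0, 0, -0.001], "delta_rot": [0, 0, 0], "claw": 50},
  {"delta_pos": [0, 0, -0.001], "delta_rot": [0, 0, 0], "claw": 60},
  {"delta_pos": [0, 0, 0], "delta_rot": [0, 0, 0], "claw": 60},
  {"delta_pos": [0, 0, 0.02], "delta_rot": [0, 0, 0], "claw": 60},
  {"delta_pos": [0, 0, 0.05], "delta_rot": [0, 0, 0], "claw": 60},
  {"delta_pos": [0, 0, 0.09], "delta_rot": [0, 0, 0], "claw": 60},
  {"delta_pos": [0, 0, 0.13], "delta_rot": [0, 0, 0], "claw": 60},
  {"delta_pos": [0, -0.04, 0.16], "delta_rot": [0, 0, 0], "claw": 60},
  {"delta_pos": [0, -0.07, 0.2], "delta_rot": [0, 0, 0], "claw": 60},
  {"delta_pos": [0, -0.1, 0.22], "delta_rot": [0, 0, 0], "claw": 60},
  {"delta_pos": [0, -0.1, 0.22], "delta_rot": [0, 0, 0], "claw": 60},
  {"delta_pos": [0, -0.1, 0.22], "delta_rot": [0, 0, 0], "claw": 60},
])

```text
time: 17.28
eef_pos: [0.3886, -0.422, 0.2836]
tcp_rot: [-0.523, -0.382, 0.612, -0.455]
contact_force: [0.1, -0.4, -0.2]
opening: 0.705
```

Run:
```python
from h import *
tp=shot('top','t12');sc=shot('scene','s12');shot('wrist','w12');s=ctrl.get_state();print(s['eef_pos'])
g=lambda f,k=4:cv2.resize(cv2.cvtColor(cv2.imread(f'pics/{f}.png'),cv2.COLOR_BGR2GRAY),None,fx=k,fy=k,interpolation=2)
def mt(a,b,x,y,w,h,q=12):
    r=cv2.matchTemplate(g(b)[(y-q)*4:(y+h+q)*4,(x-q)*4:(x+w+q)*4],g(a)[y*4:(y+h)*4,x*4:(x+w)*4],5);m=cv2.minMaxLoc(r);print(a,b,(x,y,w,h),round(m[1],3),m[3][0]/4-q,m[3][1]/4-q)
mt('t9','t12',160,160,16,50)                      # guard
mt('s9','s12',185,175,20,16)
mt('t6','t12',168,200,20,12) # carriage arm
mt('t9','t12',185,206,20,10)
for r in ((247,161,12,11),(277,154,13,15),(298,152,11,11)): mt('t0','t12',*r)
mt('t0','t12',322,214,40,24); mt('s0','s12',300,285,36,44); mt('s0','s12',285,265,16,20)
```

```text
[ 0.3877367  -0.41743374  0.27759169]
t9 t12 (160, 160, 16, 50) 0.999 0.0 0.0
s9 s12 (185, 175, 20, 16) 1.0 0.0 0.0
t6 t12 (168, 200, 20, 12) 0.503 -4.75 -8.75
t9 t12 (185, 206, 20, 10) 0.999 0.0 0.0
t0 t12 (247, 161, 12, 11) 0.999 0.0 0.0
t0 t12 (277, 154, 13, 15) 1.0 0.0 0.0
t0 t12 (298, 152, 11, 11) 0.999 0.0 0.0
t0 t12 (322, 214, 40, 24) 0.84 -1.0 -0.5
s0 s12 (300, 285, 36, 44) 0.995 0.0 -0.25
s0 s12 (285, 265, 16, 20) 0.99 0.0 0.0
```

Run:
```python
from h import *
def knob(f):
    h=cv2.cvtColor(cv2.imread(f'pics/{f}.png'),cv2.COLOR_BGR2GRAY);u,v=map(int,proj(f,(.447,.07,.05)));a=h[v-9:v+10,u-9:u+10]<45;ys,xs=np.where(a);return len(xs),round(xs.mean()+u-9,2),round(ys.mean()+v-9,2)
for f in('t5','t12','s5','s12'):
    try: print(f,knob(f))
    except Exception as e: print(f,e)
print(ctrl.sign_off())
```

```text
t5 (14, np.float64(222.0), np.float64(209.14))
t12 (15, np.float64(222.0), np.float64(209.0))
s5 (37, np.float64(230.38), np.float64(229.78))
s12 (37, np.float64(230.38), np.float64(229.78))
the job is handed in; nothing more can be done
None
```

I did every step and handed the job in at about 17 s on the robot's clock, against the 72 s limit. The hand-in gives no verdict, so the result rests on my own image checks.

- **Core:** I slid the carriage about 58 mm by its knob and released it. A close view then showed the cross within about 1 mm sideways of the needle point. In the last pictures the knob is where it was after that (within 0.15 px).
- **Guard:** I hooked the ring from above and pulled the guard down. Pushing about 24 mm further did not move it, so I take it to be at its stop. It also did not shift during unhooking or afterwards. One check was less exact: the ring's image position in the side view was 2.6 px (about 10 mm by image scale) short of the predicted bottom. The top view agreed to about 5 mm.
- **Pole:** The extra push turned the pole about 9° in the grip. I corrected for that and set it back in its rest. The scene view matches the starting picture to within 0.25 px. The top view matched only moderately (0.84, 1 px off), which I put down to the gripper partly covering it.
- **Vial, short core and brass weight:** No shift in the images.

I never saw unexpected contact forces, but I read them only at the ends of moves, so I did not check continuously that the gripper stayed off the guard. The viewer's limit of 12 pictures was reached before unhooking, so the later checks are numeric only.

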